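# Seat a desk speaker on its dock pin and hold the dock pressed

## Robot

A 6-joint arm with a two-finger parallel gripper is mounted at the origin on the work surface. World frame = base frame: x ahead of the robot, y to its left, z up, the work surface at z = 0. Lengths are in m, angles in rad, forces in N, time in s.
With the tool pointing down it reaches from about 0.325 to 0.85 m from the base axis. Payload 4.4 kg.
Tool frame: the origin (TCP) lies on the centre line of the jaws, within the pads' length; the fingertips stand 8 mm ahead of it and the grasp point (between the pads) lies 11 mm behind it; z points along the fingers, y is the direction in which the jaws open and shut (so a half turn about z gives the same grasp; the last joint's range is limited). The gripper opens to 94 mm and grips with 3 to 60 N. Pads are 16 mm wide; open, the fingers measure 119 mm over their backs; the gripper's body (75 mm by 177 mm) begins 78 mm behind the grasp point.
Start: joints at [-1.45, 0.207, 1.542, -0, 1.393, -0.15], TCP at [0.154, -0.554, 0.213] pointing down, gripper open.
Joint ranges: [-2.73, 2.73], [-0.86, 2.22], [0.23, 2.46], [-1.11, 4.25], [0.08, 2.63], [-2.82, 2.82]. Speed limits (rad/s): [2.79, 2.79, 3.14, 3.14, 3.14, 3.14].

## Interface

Orientations are given as a unit quaternion [x, y, z, w].
In Python, from plant import * gives the robot as it stands.
- The arm moves only by the tool servo_tool, never from a script. Its argument "motion" is a list of rows, each a list of 7 numbers: the shift along the tool's x, y, z in m, then the turn, a rotation vector about the tool's x, y, z in rad, then the finger opening in m, from 0 to 0.094. In form: [[x, y, z, ax, ay, az, gripper], ...]. A call has 1 to 20 rows; each row shifts and turns the pose as measured when the row begins, along the tool's axes as they then stand; what a row does not reach is not made up. A row lasts 1/10 s, in which the tool goes at most 50 mm and 8.59 degrees, less where a joint would pass 70% of its speed; a pose out of reach is approached as far as the arm can. A call is refused whole if a number of a shift passes 0.05 or a number of a turn 0.15, either way. A call with a gripper value outside its range is refused whole. The fingers move at their own pace and stop on an object; "newtons" is the grip in N (left out, the last holds). Time passes only in rows, so rows that do not move let the fingers close. It gives the time, the measured TCP pose, the force and the opening at its end, in the units of the state.
- get_obs(): the state, without advancing time (a new reading comes with each control period).
- read_camera(name): name is "scene" or "top" or "wrist"; returns (picture, depth): 480x640x3 uint8, red, green, blue; 480x640 float32, m along the optical axis (not along the pixel's ray), 0 where there is no reading.
- get_calibration(name): a dict with "fx", "fy", "cx", "cy" (pixels), "rvec" (rotation vector, rad) and "tvec" (3), from world to camera coordinates, as OpenCV has them. Camera axes: x right, y down, z forward; pixel columns grow to the right and rows downward; lengths in m; the calibration is good to about 2 mm. A picture is of the moment at which its call begins: read the wrist's pose just before it. get_calibration takes no time and is no camera call; for the wrist camera it gives the pose at the moment of the call.
- job_done(): hands the job in, once; it reports no verdict.
Trained networks look in the newest picture that a camera, given by its name, has taken for a name from the list of things; names that differ only in an ending like _2 or _b are one class to them, and where a whole thing is asked for, a point or a joint stands for the part that bears it (a point fixed in the world has none). Each returns a list of dicts, best first, with "confidence" (0 to 1); they miss things now and then, are a little off and sometimes report something else, mostly with a low value. They report only what shows in the picture. A call takes as long as a camera call. They do not tell look-alikes from the thing itself.
- spot_in(thing, camera): "location" ([x, y, z] in m, in world coordinates, good to about 4 mm: the middle of the surface that is visible of it).
The state is a dict: "clock": time; "qpos": joint angles; "qvel": joint speeds; "joint_efforts": joint torques, N m; "eef_pos": TCP position; "orientation": TCP orientation; "contact_force": force on the tool from outside, world axes, zero at the start; "ft_torque": the same for the moment, N m; "grip_width": opening from 0.0 (shut) to 1.0 (fully open).
Only numpy, scipy, OpenCV 4.12 (cv2) and the standard library are available. Lean on these libraries where they do the work, as an engineer would, in place of code of your own. Each camera call takes 0.05 s, during which the arm holds its last target. There are 200 camera calls.

## Task

Pick up the square portable speaker and set it on the charging dock, sliding it about until the locating pin, which you cannot see once the speaker covers it, goes up into the socket under the speaker and the speaker drops level onto the deck. Then push the speaker down until the spring deck is at the bottom of its travel, firmly but without slamming or forcing it, and finish like that: still holding the speaker with the deck pressed down, not letting go. Leave the other things on the desk where they are.

Things in the scene. Friction and masses are not known exactly. Their poses are not given: they have to be found in the camera images.
- speaker: The portable speaker: upright white square column 50 x 50 mm (faces along its x and y axes), 70 mm tall, on a black square foot 84 x 84 mm, 16 mm thick; 86 mm tall in all, about 0.3 kg (0.24 to 0.36). Stands upright on the desk at first. Origin: centre of its underside, which is the centre of the mouth of the round socket in the foot (16 mm across, 16 mm deep). z points up. It may sit on the dock at any yaw.
- speaker_mid (a point): Centre of the speaker, half-way up, 43 mm above its underside. The column can be gripped across 50 mm anywhere from 16 mm to 86 mm above the underside.
- dock: The charging dock, fixed to the desk: grey housing 130 (x) x 120 (y) mm, 22 mm high, with a bare-metal square deck 110 x 110 mm above it whose top is 36 mm above the desk when up. Origin: centre of the housing's underside, on the desk; z up. In the deck is a slot 42 x 18 mm, long side along the dock's x axis, in which the locating pin stands.
- slot (a point): Centre of the slot, level with the raised deck's top. The fixed steel pin in the slot is 12 mm across, its tip tapered to 6 mm over the last 5 mm and 9 mm above the raised deck (45 mm above the desk). It stands at an unknown place: -10 to +10 mm from here along the dock's x, 0 along its y. It does not move, and can be seen until the speaker covers it.
- deck (a joint): Travel of the dock's spring deck: 0 = up, 0.005 m = fully down. A spring holds it up with 4 N, more than the speaker weighs; it takes 11.6 N on the deck in all (speaker's weight included) to reach the bottom.
- mug: White mug, 74 mm across, 90 mm tall; origin at the centre of its underside. Bystander.
- phone: Phone lying flat, 148 x 70 x 9 mm; origin under its centre. Bystander.
- pencup: Square white pen cup with pens, 66 x 66 mm, 100 mm tall (pens to 155 mm); origin under its centre. Bystander.
- stapler: Stapler, 135 mm long (its y), about 45 mm tall; origin under its centre. Bystander.
- tape: Tape dispenser, 140 mm long (its x), 86 mm tall; origin under its centre. Bystander.
- glue: Upright glue stick, 30 mm across, 95 mm tall; origin under its centre. Bystander.
- plant: Small plant in a white pot, 80 mm across, about 125 mm tall; origin under its centre. Bystander.
Mind the look-alikes: they are no part of the job. What is shaped like the speaker but purple or turquoise is not meant.

How it is judged:
On the way, in this order (a step that is already met when the one before it is completed fails the run):
1. the speaker is lifted clear of the desk (height (world z) of speaker above 0.055 m and contact force between the fingers and speaker above 1 N), for 0.1 s.
2. the speaker has dropped onto the pin and sits level on the deck (z of speaker in the frame of dock below 0.039 m and horizontal distance between speaker and dock below 0.018 m and angle between speaker's own z axis and vertical below 0.07 rad), for 0.1 s.
At the end, for the whole second after the job is handed in: For the last second the speaker sits on the pin, its socket centre within 18 mm of the dock's centre and its underside less than 34.5 mm above the desk, level within 0.06 rad and still, with the deck pressed at least 3.8 of its 5 mm by more than 6 N, and the fingers still bearing on the speaker (value of joint deck above 0.0038 m and z of speaker in the frame of dock between 0.026 and 0.0345 m and horizontal distance between speaker and dock below 0.018 m and angle between speaker's own z axis and vertical below 0.06 rad and contact force between the fingers and speaker above 2 N and contact force between speaker and dock above 6 N and linear speed of speaker below 0.02 m/s); the arm keeps its last pose, push and grip.
It fails at once if a bystander is shifted by more than 30 mm or tipped over (distance of any of mug, phone, pencup, stapler, tape, glue, plant from where it was at the start of the episode above 0.03 m or angle between any of mug, phone, pencup, stapler, tape, glue, plant's own z axis and vertical above 0.4 rad).
It fails at once if the dock is slammed or forced: more than 70 N between speaker and dock (contact force between speaker and dock above 70 N).
It also fails if it takes over 58 s, if anything falls off the work surface, if the arm or the gripper's body presses on something with over 40 N, if the wrist force passes 120 N, or if a joint passes its speed limit or range.

## Working session

There is one attempt and no reset: what is moved stays moved. The work goes in short steps, Python scripts to look and compute and a tool call to move; the robot and the scene stay as the last step left them, time stands still between calls to the robot, and variables do not carry over. Pictures are saved under pics/ and viewed, about 8 in all and at most 12, crops included, and the job is handed in when it is done.

Besides the shell and the picture viewer there is one more tool, called by a JSON object that holds its "op" and its "data", one argument or row to a line. servo_tool: Moves the arm, as the interface text tells. Its arguments: {"type":"object","properties":{"motion":{"type":"array","items":{"type":"array","items":{"type":"number"}}},"newtons":{"type":"number"}},"required":["motion"]}

```bash
mkdir -p pics
python3 - <<'E'
from plant import *
import cv2
for c in ("top","scene"):
    p,d=read_camera(c); cv2.imwrite(f"pics/{c}0.png",p[:,:,::-1])
    for t in ("speaker","dock"):
        print(c,t,[(x['location'],x['confidence']) for x in spot_in(t,c)][:5])
    k=get_calibration(c); print(k)
print(get_obs())
E
```

```text
top speaker [([0.5247, -0.2176, 0.023], 0.95), ([0.3868, -0.2378, 0.0172], 0.94), ([0.2931, -0.3551, 0.0318], 0.86), ([0.6017, -0.3672, 0.0421], 0.84), ([0.3248, 0.1839, 0.019], 0.81)]
top dock [([0.4929, 0.2184, 0.0411], 0.93), ([0.7429, 0.2275, 0.0242], 0.39)]
{'fx': 443.01267172406494, 'fy': 443.01267172406494, 'cx': 324.5125424027834, 'cy': 244.60038313926685, 'rvec': array([ 2.15468324, -2.13404809,  0.12752186]), 'tvec': array([0.0079441 , 0.53324223, 1.13539305])}
scene speaker [([0.5542, -0.2262, 0.023], 0.85), ([0.3434, 0.1837, 0.0281], 0.84), ([0.3059, -0.3595, 0.0319], 0.83), ([0.4119, -0.2448, 0.0326], 0.8)]
scene dock [([0.5184, 0.2132, 0.0332], 0.87), ([0.6137, -0.0017, 0.0568], 0.67)]
{'fx': 480.80807601532143, 'fy': 480.80807601532143, 'cx': 322.592045243118, 'cy': 239.14444691280295, 'rvec': array([ 2.00499665,  1.54552077, -0.57756725]), 'tvec': array([-0.13252363, -0.35262212,  1.59295273])}
{'clock': 0.3, 'qpos': array([-1.44949007e+00,  2.06877043e-01,  1.54199169e+00,  2.44864816e-05,
        1.39346113e+00, -1.50548756e-01]), 'qvel': array([-0.00063901, -0.00475493, -0.00331961, -0.00173476, -0.00067007,
        0.00124324]), 'joint_efforts': array([ 5.10802947e-04, -3.70415282e+01, -2.81186843e+01,  6.97425893e-02,
        3.24592309e-02, -1.21110070e-04]), 'eef_pos': array([ 0.15433723, -0.55363683,  0.21305566]), 'orientation': array([ 9.90776297e-01,  1.35507167e-01,  1.74384039e-05, -3.68388168e-04]), 'contact_force': array([ 0.41650374, -0.52164435, -0.74057049]), 'ft_torque': array([-0.02909293,  0.00317532, -0.0267157 ]), 'grip_width': 1.0014585212069913}
```

View pics/top0.png

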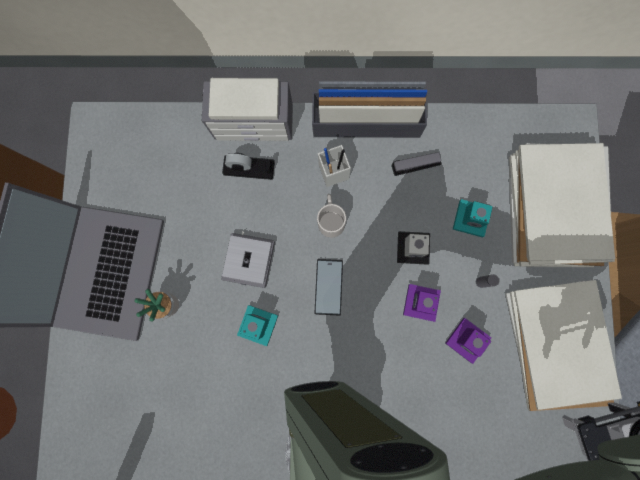

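View pics/scene0.png

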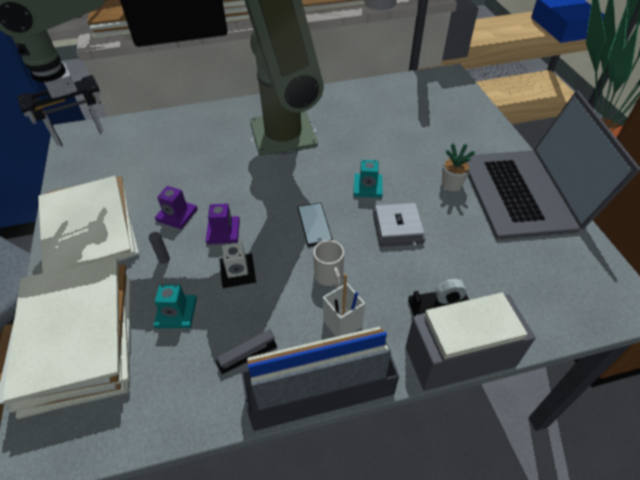

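The top view shows the white speaker at about pixel (415,246). Its purple and turquoise look-alikes are at (422,300), (468,340), (473,215) and (257,325). The dock is at (247,260), with the dark slot at its centre.

```bash
cat > h.py <<'E'
from plant import *
import numpy as np, cv2
from scipy.spatial.transform import Rotation as R
def cloud(c):
    k=get_calibration(c); p,d=read_camera(c)
    v,u=np.mgrid[:480,:640]
    P=np.stack([(u-k['cx'])/k['fx']*d,(v-k['cy'])/k['fy']*d,d],-1)
    W=(P-np.ravel(k['tvec']))@R.from_rotvec(np.ravel(k['rvec'])).as_matrix()
    W[d==0]=np.nan
    return p,W
def rect(W,c,r,z0,z1,extra=True):
    m=(np.hypot(W[...,0]-c[0],W[...,1]-c[1])<r)&(W[...,2]>z0)&(W[...,2]<z1)&extra
    q=W[m]; b=cv2.minAreaRect((q[:,:2]*1000).astype(np.float32))
    return len(q),np.round(b[0],1),np.round(b[1],1),round(b[2],1),np.round(np.median(q[:,2])*1000,1)
E
python3 - <<'E'
from h import *
p,W=cloud("top")
for n,c,r,a,b in (("col top",(.525,-.22),.06,.075,.1),("foot",(.525,-.22),.08,.01,.025),("deck",(.493,.218),.09,.03,.045),("housing",(.493,.218),.11,.014,.045)):
    print(n,rect(W,c,r,a,b))
o=get_obs(); print(R.from_quat(o['orientation']).as_matrix().round(3))
k=get_calibration("wrist"); Rm=R.from_rotvec(np.ravel(k['rvec'])).as_matrix()
print("wrist cam",-Rm.T@np.ravel(k['tvec']),Rm.round(2).tolist(),k['fx'])
E
```

```text
col top (409, array([ 531.1, -224.7]), array([50.5, 50.1]), 87.6, np.float64(86.2))
foot (481, array([ 531.3, -225.4]), array([85.2, 84.8]), 88.0, np.float64(16.5))
deck (1683, array([493.2, 219.2]), array([111.5, 110.5]), 80.8, np.float64(36.4))
housing (2169, array([496.4, 218.4]), array([121.2, 140.4]), 80.2, np.float64(35.6))
[[ 0.963  0.268 -0.   ]
 [ 0.268 -0.963  0.001]
 [ 0.    -0.001 -1.   ]]
wrist cam [ 0.22756257 -0.53406259  0.384117  ] [[0.27, -0.96, 0.0], [-0.93, -0.26, 0.26], [-0.25, -0.07, -0.97]] 370.6517656988367
```

{"op": "servo_tool", "data": {
  "motion": [
    [0.0376,-0.018,0,0,0,0,0.094],
    [0.0376,-0.018,0,0,0,0,0.094],
    [0.0376,-0.018,0,0,0,0,0.094],
    [0.0376,-0.018,0,0,0,0,0.094],
    [0.0376,-0.018,0,0,0,0,0.094],
    [0.0376,-0.018,0,0,0,0,0.094],
    [0.0376,-0.018,0,0,0,0,0.094],
    [0.0376,-0.018,0,0,0,0,0.094],
    [0.0376,-0.018,0,0,0,0,0.094],
    [0.0376,-0.018,0,0,0,0,0.094],
    [0.0376,-0.018,0,0,0,0,0.094],
    [0,0,0,0,0,0.1,0.094],
    [0,0,0,0,0,0.1,0.094],
    [0,0,0,0,0,0.1,0.094],
    [0,0,0,0,0,0.01,0.094],
    [0,0,0,0,0,0,0.094]
  ]
}}

```text
clock: 1.95
eef_pos: [0.5143, -0.2407, 0.2133]
orientation: [1.0, -0.024, 0.002, 0.002]
contact_force: [0.2, 0.7, 0.8]
grip_width: 1.003
```

{"op": "servo_tool", "data": {
  "motion": [
    [-0.004,-0.042,0,0,0,0,0.094],
    [-0.004,-0.042,0,0,0,0,0.094],
    [-0.004,-0.042,0,0,0,0,0.094],
    [-0.004,-0.042,0,0,0,0,0.094],
    [-0.004,-0.042,0,0,0,0,0.094],
    [-0.004,-0.042,0,0,0,0,0.094],
    [-0.004,-0.042,0,0,0,0,0.094],
    [-0.004,-0.042,0,0,0,0,0.094],
    [-0.004,-0.042,0,0,0,0,0.094],
    [-0.004,-0.042,0,0,0,0,0.094],
    [-0.004,-0.042,0,0,0,0,0.094],
    [0,0,0,0,0,0,0.094],
    [0,0,0,0,0,0,0.094]
  ]
}}

```text
clock: 3.25
eef_pos: [0.491, 0.2352, 0.2126]
orientation: [1.0, -0.018, 0.005, 0.002]
contact_force: [-0.1, -0.2, 0.0]
grip_width: 0.997
```

Run:
```python
from h import *
print(get_obs()['eef_pos'])
p,W=cloud("wrist"); cv2.imwrite("pics/w1.png",p[:,:,::-1]); np.save("w1.npy",W)
print("deck",rect(W,(.493,.218),.09,.03,.04),"slot",rect(W,(.493,.218),.035,-.01,.031))
print("pin",rect(W,(.493,.218),.03,.0415,.055))
```

```text
[0.49097878 0.23520681 0.21259601]
deck (12252, array([495.2, 219.4]), array([110.2, 110.4]), 80.3, np.float64(35.6)) slot (657, array([494.9, 219.3]), array([17.8, 41.6]), 80.1, np.float64(28.6))
pin (54, array([492.9, 219.7]), array([9.5, 9.5]), 87.9, np.float64(42.9))
```

View pics/w1.png

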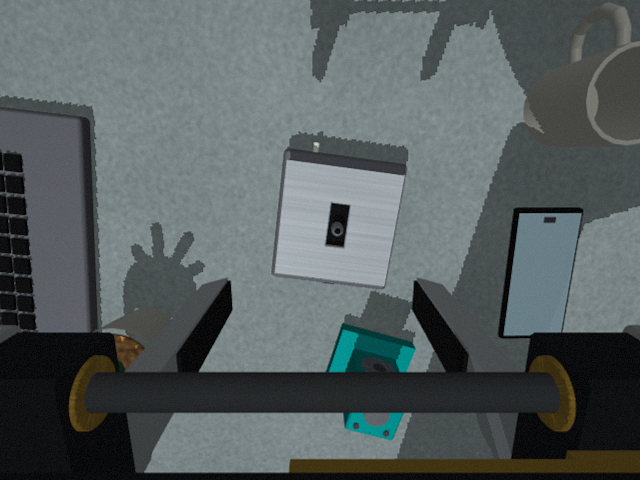

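The wrist view shows the pin at (337,229) inside the slot, centred at (338,225). Depth puts the pin at (0.493, 0.220). Next I go to the speaker for the same kind of look.

{"op": "servo_tool", "data": {
  "motion": [
    [0.005,0.042,0,0,0,0,0.094],
    [0.005,0.042,0,0,0,0,0.094],
    [0.005,0.042,0,0,0,0,0.094],
    [0.005,0.042,0,0,0,0,0.094],
    [0.005,0.042,0,0,0,0,0.094],
    [0.005,0.042,0,0,0,0,0.094],
    [0.005,0.042,0,0,0,0,0.094],
    [0.005,0.042,0,0,0,0,0.094],
    [0.005,0.042,0,0,0,0,0.094],
    [0.005,0.042,0,0,0,0,0.094],
    [0.004,0.02,0,0,0,0,0.094],
    [0,0,0,0,0,0,0.094],
    [0,0,0,0,0,0,0.094]
  ]
}}

```text
clock: 4.6
eef_pos: [0.5195, -0.2447, 0.2164]
orientation: [1.0, -0.03, 0.006, 0.004]
contact_force: [0.9, 0.3, -0.0]
grip_width: 1.001
```

Run:
```python
from h import *
o=get_obs(); print(o['eef_pos'],R.from_quat(o['orientation']).as_matrix().round(4))
p,W=cloud("wrist"); cv2.imwrite("pics/w2.png",p[:,:,::-1])
print("coltop",rect(W,(.531,-.225),.06,.08,.09),"foot",rect(W,(.531,-.225),.07,.013,.02))
```

```text
[ 0.51945404 -0.24474936  0.21636373] [[ 0.9982 -0.0594  0.0123]
 [-0.0593 -0.9982 -0.0082]
 [ 0.0128  0.0074 -0.9999]]
coltop (3479, array([ 533.4, -224.8]), array([50. , 50.5]), 87.3, np.float64(85.7)) foot (3039, array([ 533.9, -225. ]), array([84.1, 83.5]), 87.4, np.float64(15.6))
```

{"op": "servo_tool", "data": {
  "motion": [
    [0.0128,-0.0207,0,0.0075,-0.0128,-0.013,0.094],
    [0,0,0,0,0,0,0.094],
    [0,0,0.03,0,0,0,0.094],
    [0,0,0.03,0,0,0,0.094],
    [0,0,0.02,0,0,0,0.094],
    [0,0,0,0,0,0,0.094],
    [0,0,0,0,0,0,0.094]
  ]
}}

```text
clock: 5.35
eef_pos: [0.5325, -0.2182, 0.137]
orientation: [1.0, -0.018, 0.001, 0.002]
contact_force: [-0.3, 0.8, 0.6]
grip_width: 1.001
```

Run:
```python
from h import *
o=get_obs(); M=R.from_quat(o['orientation']).as_matrix(); print(o['eef_pos'],M.round(4).tolist())
print("shift",M.T@([.5335,-.2249,.042]-o['eef_pos']), "turn",R.from_matrix(M.T@R.from_euler('zx',[-2.65,180],degrees=True).as_matrix()).as_rotvec())
```

```text
[ 0.53249473 -0.21817124  0.13695876] [[0.9994, -0.0351, 0.0015], [-0.0351, -0.9994, -0.003], [0.0016, 0.003, -1.0]]
shift [0.00109299 0.00640644 0.09498008] turn [ 0.00304024 -0.00143644 -0.08138379]
```

{"op": "servo_tool", "data": {
  "motion": [
    [0.0011,0.0064,0.02,0.003,-0.0014,0.011,0.094],
    [0,0,0.025,0,0,0,0.094],
    [0,0,0.025,0,0,0,0.094],
    [0,0,0.02,0,0,0,0.094],
    [0,0,0.005,0,0,0,0.094],
    [0,0,0,0,0,0,0.094],
    [0,0,0,0,0,0,0.094]
  ]
}}

```text
clock: 6.05
eef_pos: [0.5418, -0.2283, 0.0524]
orientation: [1.0, -0.021, 0.009, 0.006]
contact_force: [0.0, 0.4, 0.2]
grip_width: 1.001
```

```bash
cat >> h.py <<'E'
def to(p,yaw):
    "shift and turn in tool axes to TCP p, tool x at world yaw (deg), pointing down"
    o=get_obs(); M=R.from_quat(o['orientation']).as_matrix()
    T=R.from_euler('ZX',[yaw,180],degrees=True).as_matrix()
    print("at",o['eef_pos'].round(4),"F",o['contact_force'].round(1),"w",round(o['grip_width']*94,1),"t",o['clock'])
    print("shift",(M.T@(p-o['eef_pos'])).round(4),"turn",R.from_matrix(M.T@T).as_rotvec().round(4))
E
python3 -c "
from h import *
to([.5335,-.2249,.042],-2.65)"
```

```text
at [ 0.5418 -0.2283  0.0524] F [0.  0.4 0.2] w 94.1 t 6.05
shift [-0.0086 -0.0032  0.0102] turn [ 0.011  -0.0187  0.004 ]
```

{"op": "servo_tool", "data": {
  "motion": [
    [-0.0086,-0.0032,0.0102,0.011,-0.0187,0.004,0.094],
    [0,0,0,0,0,0,0.094],
    [0,0,0,0,0,0,0.094]
  ]
}}

```text
clock: 6.35
eef_pos: [0.5352, -0.226, 0.045]
orientation: [1.0, -0.023, 0.002, 0.001]
contact_force: [-0.3, 0.2, -0.2]
grip_width: 1.0
```

```bash
python3 -c "
from h import *
to([.5335,-.2249,.042],-2.65)"
```

```text
at [ 0.5352 -0.226   0.045 ] F [-0.3  0.2 -0.2] w 94.0 t 6.35
shift [-0.0018 -0.001   0.003 ] turn [ 0.0023 -0.0042 -0.0001]
```

Close enough. One small correction, then close with a firm grip.

{"op": "servo_tool", "data": {
  "motion": [
    [-0.0018,-0.001,0.002,0.0023,-0.0042,0,0.094],
    [0,0,0,0,0,0,0.02],
    [0,0,0,0,0,0,0.02],
    [0,0,0,0,0,0,0.02],
    [0,0,0,0,0,0,0.02],
    [0,0,0,0,0,0,0.02],
    [0,0,0,0,0,0,0.02],
    [0,0,0,0,0,0,0.02],
    [0,0,0,0,0,0,0.02]
  ],
  "newtons": 40
}}

```text
clock: 7.25
eef_pos: [0.5337, -0.2251, 0.0435]
orientation: [1.0, -0.023, 0.0, 0.0]
contact_force: [0.5, -0.5, -0.2]
grip_width: 0.53
```

```bash
python3 -c "
from h import *
to([.5335,-.2249,.042],-2.65)"
```

```text
at [ 0.5337 -0.2251  0.0435] F [ 0.5 -0.5 -0.2] w 49.8 t 7.25
shift [-0.0002 -0.0002  0.0015] turn [ 0.0003 -0.0006 -0.0002]
```

{"op": "servo_tool", "data": {
  "motion": [
    [0,0,-0.015,0,0,0,0.02],
    [0,0,-0.025,0,0,0,0.02],
    [0,0,-0.03,0,0,0,0.02],
    [0,0,-0.03,0,0,0,0.02],
    [0,0,-0.025,0,0,0,0.02],
    [0,0,-0.01,0,0,0,0.02],
    [0,0,0,0,0,0,0.02],
    [0,0,0,0,0,0,0.02]
  ]
}}

```text
clock: 8.05
eef_pos: [0.5293, -0.2223, 0.1816]
orientation: [1.0, -0.023, -0.005, -0.003]
contact_force: [-0.7, 0.1, -3.2]
grip_width: 0.535
```

```bash
python3 -c "
from h import *
to([.493,.22,.170],-2.65)"
```

```text
at [ 0.5293 -0.2223  0.1816] F [-0.7  0.1 -3.2] w 50.3 t 8.05
shift [-0.0566 -0.44    0.0145] turn [-0.0055  0.0099 -0.    ]
```

{"op": "servo_tool", "data": {
  "motion": [
    [-0.004,-0.02,0,-0.005,0.01,0,0.02],
    [-0.004,-0.035,0,0,0,0,0.02],
    [-0.004,-0.035,0,0,0,0,0.02],
    [-0.004,-0.035,0,0,0,0,0.02],
    [-0.004,-0.035,0,0,0,0,0.02],
    [-0.004,-0.035,0,0,0,0,0.02],
    [-0.004,-0.035,0,0,0,0,0.02],
    [-0.004,-0.035,0,0,0,0,0.02],
    [-0.004,-0.035,0,0,0,0,0.02],
    [-0.004,-0.035,0,0,0,0,0.02],
    [-0.004,-0.035,0,0,0,0,0.02],
    [-0.004,-0.035,0,0,0,0,0.02],
    [-0.004,-0.02,0,0,0,0,0.02],
    [0,0,0,0,0,0,0.02],
    [0,0,0,0,0,0,0.02]
  ]
}}

```text
clock: 9.55
eef_pos: [0.4769, 0.2207, 0.1541]
orientation: [0.999, -0.025, -0.026, -0.001]
contact_force: [-0.9, 0.0, -3.4]
grip_width: 0.525
```

```bash
python3 -c "
from h import *
to([.493,.22,.130],-2.65)"
```

```text
at [0.4769 0.2207 0.1541] F [-0.9  0.  -3.4] w 49.4 t 9.55
shift [ 0.0174 -0.0001  0.0232] turn [-0.0002  0.0511 -0.004 ]
```

{"op": "servo_tool", "data": {
  "motion": [
    [0.0174,0,0.015,0,0.051,-0.004,0.02],
    [0,0,0,0,0,0,0.02],
    [0,0,0,0,0,0,0.02]
  ]
}}

```text
clock: 9.85
eef_pos: [0.4921, 0.2168, 0.1356]
orientation: [1.0, -0.024, -0.002, 0.001]
contact_force: [0.7, 0.4, -3.6]
grip_width: 0.529
```

```bash
python3 -c "
from h import *
to([.493,.22,.097],-2.65)
p,W=cloud('scene'); cv2.imwrite('pics/s2.png',cv2.resize(p[140:290,330:480,::-1],None,fx=4,fy=4))
p,W=cloud('wrist'); cv2.imwrite('pics/w3.png',p[:,:,::-1])
print(rect(W,(.493,.22),.06,.04+.073+.02,.2), rect(W,(.493,.22),.07,.1,.128))
"
```

```text
at [0.4921 0.2168 0.1356] F [ 0.7  0.4 -3.6] w 49.7 t 9.85
shift [ 0.001  -0.0033  0.0386] turn [ 0.0026  0.0049 -0.0025]
(19421, array([499.3, 216.3]), array([74.6, 38.4]), 87.1, np.float64(177.3)) (7559, array([512.9, 215.5]), array([84.4, 41.2]), 87.4, np.float64(107.4))
```

View pics/s2.png

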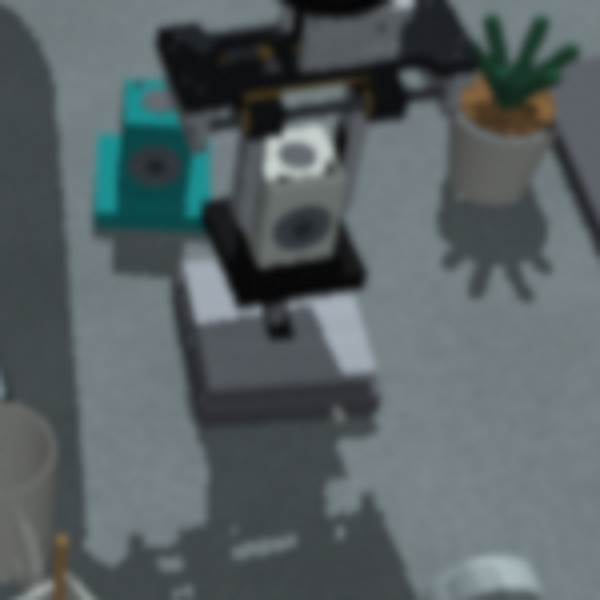

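View pics/w3.png

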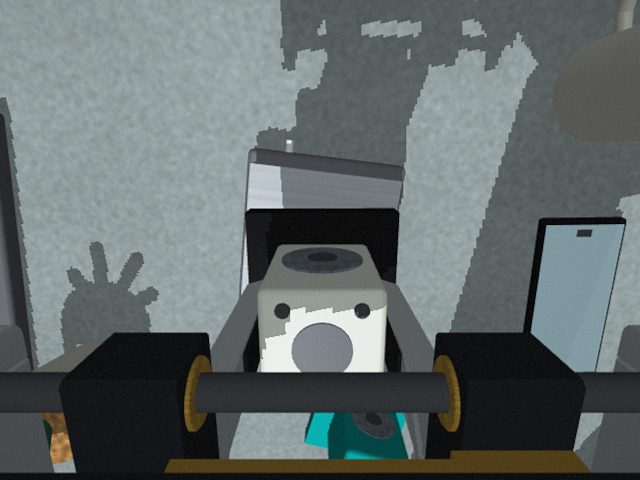

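The scene crop shows the white speaker held upright over the dock, with the slot at (278,322) in front of it. The wrist view shows the foot square in the grip, its front edge at row 210. The wrist depth gives the speaker's centre as about (0.4915, 0.2155).

{"op": "servo_tool", "data": {
  "motion": [
    [0.001,-0.0035,0.015,0.0026,0.005,-0.0025,0.02],
    [0,0,0.015,0,0,0,0.02],
    [0,0,0.007,0,0,0,0.02],
    [0,0,0,0,0,0,0.02],
    [0,0,0,0,0,0,0.02]
  ]
}}

```text
clock: 10.45
eef_pos: [0.4957, 0.2193, 0.1015]
orientation: [1.0, -0.025, 0.002, -0.001]
contact_force: [0.3, 0.9, -2.9]
grip_width: 0.532
```

```bash
python3 -c "
from h import *
to([.4932,.2207,.097],-2.65)"
```

```text
at [0.4957 0.2193 0.1015] F [ 0.3  0.9 -2.9] w 50.0 t 10.45
shift [-0.0025 -0.0012  0.0045] turn [-0.0019 -0.0042 -0.0032]
```

{"op": "servo_tool", "data": {
  "motion": [
    [-0.0025,-0.0012,0.0045,-0.002,-0.004,-0.003,0.02],
    [0,0,0,0,0,0,0.02],
    [0,0,0,0,0,0,0.02]
  ]
}}

```text
clock: 10.75
eef_pos: [0.4944, 0.2211, 0.0985]
orientation: [1.0, -0.023, 0.001, -0.0]
contact_force: [0.2, 0.3, -2.9]
grip_width: 0.525
```

```bash
python3 -c "
from h import *
to([.4932,.2207,.086],-2.65)
p,W=cloud('wrist')
print('foot', rect(W,(.493,.22),.07,.05,.085))
print('top', rect(W,(.493,.22),.04,.13,.148))
print(rect(W,(.493,.22),.09,.03,.042))
"
```

```text
at [0.4944 0.2211 0.0985] F [ 0.2  0.3 -2.9] w 49.4 t 10.75
shift [-0.0012  0.0004  0.0125] turn [-0.0008 -0.0028 -0.0001]
foot (7647, array([515.7, 219.9]), array([84.3, 41.4]), 87.3, np.float64(70.7))
top (13351, array([501.2, 220.4]), array([74.4, 36.8]), 88.3, np.float64(140.7))
(6358, array([507. , 217.2]), array([110.7,  86.5]), 80.5, np.float64(35.6))
```

{"op": "servo_tool", "data": {
  "motion": [
    [-0.0013,0.0002,0.003,-0.001,-0.003,0,0.02],
    [0,0,0.003,0,0,0,0.02],
    [0,0,0.002,0,0,0,0.02],
    [0,0,0,0,0,0,0.02],
    [0,0,0,0,0,0,0.02]
  ]
}}

```text
clock: 11.3
eef_pos: [0.4929, 0.221, 0.09]
orientation: [1.0, -0.023, -0.0, 0.0]
contact_force: [-0.6, -0.1, -3.5]
grip_width: 0.534
```

```bash
python3 -c "
from h import *
to([.4930,.2208,.081],-2.65)"
```

```text
at [0.4929 0.221  0.09  ] F [-0.6 -0.1 -3.5] w 50.2 t 11.3
shift [0.0001 0.0002 0.009 ] turn [0.0003 0.0004 0.    ]
```

{"op": "servo_tool", "data": {
  "motion": [
    [0,0,0.0015,0,0,0,0.02],
    [0,0,0.0015,0,0,0,0.02],
    [0,0,0.0015,0,0,0,0.02],
    [0,0,0,0,0,0,0.02],
    [0,0,0,0,0,0,0.02]
  ]
}}

```text
clock: 11.8
eef_pos: [0.493, 0.221, 0.0851]
orientation: [1.0, -0.023, -0.0, 0.0]
contact_force: [0.2, -0.0, -3.4]
grip_width: 0.526
```

```bash
python3 -c "
from h import *
to([.4930,.2208,.0795],-2.65)"
```

```text
at [0.493  0.221  0.0851] F [ 0.2 -0.  -3.4] w 49.5 t 11.8
shift [0.0001 0.0002 0.0056] turn [0.0003 0.0003 0.    ]
```

The underside is already below the pin tip with no contact force, so the socket is over the pin.

{"op": "servo_tool", "data": {
  "motion": [
    [0,0,0.0015,0,0,0,0.02],
    [0,0,0.0015,0,0,0,0.02],
    [0,0,0.0015,0,0,0,0.02],
    [0,0,0.001,0,0,0,0.02],
    [0,0,0,0,0,0,0.02],
    [0,0,0,0,0,0,0.02]
  ]
}}

```text
clock: 12.4
eef_pos: [0.4933, 0.2211, 0.0795]
orientation: [1.0, -0.023, 0.0, 0.0]
contact_force: [0.0, -1.1, -3.3]
grip_width: 0.528
```

```bash
python3 -c "
from h import *
to([.4930,.2208,.0745],-2.65)"
```

```text
at [0.4933 0.2211 0.0795] F [ 0.  -1.1 -3.3] w 49.7 t 12.4
shift [-0.0003  0.0003  0.005 ] turn [ 0.0001 -0.0004  0.    ]
```

{"op": "servo_tool", "data": {
  "motion": [
    [0,0,0.001,0,0,0,0.02],
    [0,0,0.001,0,0,0,0.02],
    [0,0,0.001,0,0,0,0.02],
    [0,0,0,0,0,0,0.02]
  ]
}}

```text
clock: 12.8
eef_pos: [0.4934, 0.2211, 0.0783]
orientation: [1.0, -0.023, 0.0, 0.0]
contact_force: [-2.4, -0.7, 2.1]
grip_width: 0.529
```

```bash
python3 -c "
from h import *
to([.4930,.2208,.0745],-2.65)"
```

```text
at [0.4934 0.2211 0.0783] F [-2.4 -0.7  2.1] w 49.8 t 12.8
shift [-0.0004  0.0003  0.0038] turn [ 0.0003 -0.0003  0.0002]
```

{"op": "servo_tool", "data": {
  "motion": [
    [-0.0004,0,0.002,0,0,0,0.02],
    [0,0,0.002,0,0,0,0.02],
    [0,0,0.002,0,0,0,0.02]
  ]
}}

```text
clock: 13.1
eef_pos: [0.4936, 0.2212, 0.0744]
orientation: [1.0, -0.023, 0.001, 0.0]
contact_force: [-6.5, -1.6, 17.5]
grip_width: 0.535
```

```bash
python3 -c "
from h import *
to([.4930,.2208,.0745],-2.65)"
```

```text
at [0.4936 0.2212 0.0744] F [-6.5 -1.6 17.5] w 50.2 t 13.1
shift [-0.0006  0.0004 -0.0001] turn [ 0.0004 -0.0011  0.0003]
```

{"op": "servo_tool", "data": {
  "motion": [
    [-0.001,0,0.0015,0,0,0,0.02],
    [-0.0005,0,0.0015,0,0,0,0.02],
    [-0.0005,0,0.0015,0,0,0,0.02]
  ]
}}

```text
clock: 13.4
eef_pos: [0.4934, 0.2212, 0.0745]
orientation: [1.0, -0.023, 0.002, 0.0]
contact_force: [-3.6, -1.5, 10.7]
grip_width: 0.528
```

```bash
python3 -c "
from h import *
to([.4930,.2208,.0745],-2.65)
p,W=cloud('wrist')
print('foot', rect(W,(.493,.22),.07,.038,.06))
for c in ('wrist',):print('deck',rect(W,(.493,.22),.09,.025,.0375))
to([.4930,.2208,.0745],-2.65)
for i in range(6): read_camera('top')
to([.4930,.2208,.0745],-2.65)
"
```

```text
at [0.4934 0.2212 0.0745] F [-3.6 -1.5 10.7] w 49.6 t 13.4
shift [-0.0004  0.0004 -0.    ] turn [ 0.0007 -0.0039  0.0004]
foot (7335, array([514.6, 220. ]), array([84.3, 41.3]), 87.3, np.float64(46.7))
deck (8247, array([506.2, 217.4]), array([110.6,  88. ]), 80.4, np.float64(30.6))
at [0.4934 0.2212 0.0745] F [-3.4 -1.5 10.9] w 49.9 t 13.45
shift [-0.0004  0.0004 -0.    ] turn [ 0.0007 -0.0039  0.0004]
at [0.4935 0.2212 0.0745] F [-3.6 -2.  10.2] w 49.8 t 13.75
shift [-0.0004  0.0004  0.    ] turn [ 0.0007 -0.0039  0.0004]
```

The deck is fully down (30.6 mm against 35.6 mm raised) and the hold is steady. I'll add a little more push for margin, then confirm.

{"op": "servo_tool", "data": {
  "motion": [
    [-0.0005,0.0003,0.0025,0,-0.002,0,0.02]
  ]
}}

```text
clock: 13.85
eef_pos: [0.4936, 0.2212, 0.0744]
orientation: [1.0, -0.023, 0.001, 0.0]
contact_force: [-7.2, -1.6, 20.4]
grip_width: 0.53
```

```bash
python3 -c "
from h import *
for i in range(3):
    for j in range(4): p,W=cloud('wrist')
    to([.4930,.2208,.0745],-2.65)
print('foot', rect(W,(.493,.22),.07,.038,.06),'deck',rect(W,(.493,.22),.09,.025,.0375))
p,_=read_camera('scene'); cv2.imwrite('pics/s3.png',p[:,:,::-1])
"
```

```text
at [0.4935 0.2212 0.0744] F [-5.8 -2.2 15.5] w 50.1 t 14.05
shift [-0.0005  0.0004 -0.0001] turn [ 0.0004 -0.0026  0.0004]
at [0.4935 0.2212 0.0744] F [-5.3 -2.1 15.1] w 50.1 t 14.25
shift [-0.0005  0.0004 -0.0001] turn [ 0.0004 -0.0026  0.0004]
at [0.4935 0.2212 0.0744] F [-6.  -1.1 16. ] w 49.7 t 14.45
shift [-0.0005  0.0004 -0.0001] turn [ 0.0004 -0.0026  0.0004]
foot (7339, array([514.8, 220. ]), array([84.2, 41. ]), 87.4, np.float64(46.6)) deck (8253, array([506.1, 217.4]), array([110.4,  88.2]), 80.5, np.float64(30.6))
```

View pics/s3.png

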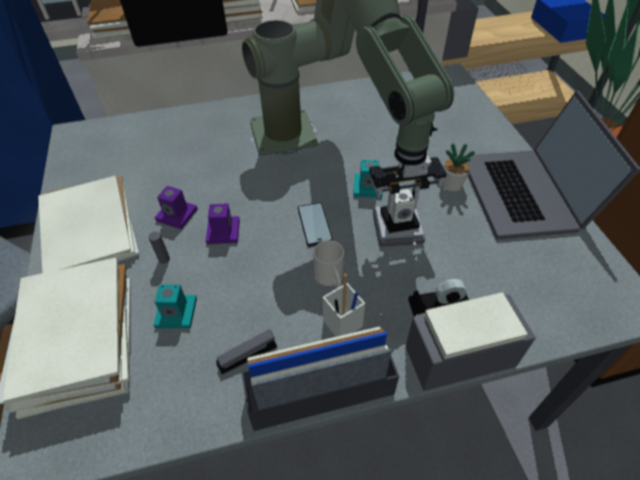

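The scene view shows the speaker held level on the dock at (402,208), with everything else where it was. The hold is steady, so I'm handing in.

```bash
python3 -c "
from plant import *
print(job_done())"
```

```text
the job is handed in; nothing more can be done
None
```

The white speaker is on the dock with the pin in its socket and the spring deck pressed to the bottom. The arm is still holding it there. I handed the job in at about 14.5 s on the clock, and no verdict was reported.

- **Approach:** The wrist camera's depth put the pin at (0.493, 0.220) before the speaker covered it. I gripped the speaker at 40 N, lifted it clear and lowered it straight onto the pin, so no searching slide was needed.
- **Deck:** The last wrist depth check put its top at 30.6 mm, against 35.6 mm raised, so it is down the full 5 mm.
- **Speaker:** The top of its foot read 46.6 mm, so its underside is at about 30.6 mm. The tool was within about 0.003 rad of vertical.
- **Force:** The upward push on the tool held at 15–16 N over the last 0.6 s, which is about 19 N on the deck with the speaker's weight. The highest reading was about 24 N, well under the 70 N limit.
- **Side load:** About 6 N along −x remained in the last readings. The speaker is probably resting lightly against the pin. It did not shift or tilt the speaker.
- **Bystanders:** Nothing else looks moved in the last scene picture, but I judged that by eye and did not measure it.

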